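# Load a lens into a sprung height gauge and hold it down for the reading

### The arm

A 6-joint arm with a two-finger parallel gripper is mounted at the origin on the work surface; the furniture and walls round the work are solid. World frame = base frame: x ahead of the robot, y to its left, z up, the work surface at z = 0. Lengths are in m, angles in rad, forces in N, time in s.
With the tool pointing down it reaches from about 0.25 to 0.775 m from the base axis. Payload 4 kg.
Tool frame: the origin (TCP) lies at the very end of the fingers, on their centre line; the grasp point (between the pads) lies 19 mm behind it (robot.pinch_z is the distance from the TCP to the grasp point, in m); z points along the fingers, y is the line along which they close (so a half turn about z gives the same grasp; the last joint's range is limited). The gripper opens to 94 mm and grips with 3 to 60 N. Pads are 16 mm wide; open, the fingers measure 119 mm over their backs; the gripper's body (75 mm by 177 mm) begins 78 mm behind the grasp point.
Start: joints at [1.047, 0.087, 1.371, -0, 1.684, -0.103], TCP at [0.225, 0.502, 0.206] pointing down, gripper open.
Joint ranges: [-3.1, 3.1], [-0.76, 2.03], [0.27, 2.55], [-1.08, 4.22], [0.17, 2.65], [-2.57, 2.57]. Speed limits (rad/s): [2.79, 2.79, 3.14, 3.14, 3.14, 3.14].

### API

Orientations are given as [roll, pitch, yaw] about the fixed x, y, z axes, in that order (R = Rz(yaw) Ry(pitch) Rx(roll)).
In Python, from bench import robot gives the robot as it stands.
- The arm moves only by the tool arm_command, never from a script. Its argument "targets" is one flat list of numbers, 7 for each row, row after row: the turn, a rotation vector about the tool's x, y, z in degrees, then the shift along the tool's x, y, z in mm, then the closure, from -1 (fully open) to 1 (shut). In form: [ax, ay, az, x, y, z, hand, ax, ay, az, x, y, z, hand, ...]. A call has 1 to 20 rows; each row is the pose to reach, as a shift and turn from the pose commanded when the call began, along the tool's axes at that moment; what a row does not reach only later rows make up. A row lasts 1/10 s, in which the tool goes at most 50 mm and 8.59 degrees, less where a joint would pass 70% of its speed; a pose out of reach is approached as far as the arm can. A call with a gripper value outside its range is refused whole. The fingers move at their own pace and stop on an object; the grip force is fixed at half the most. Time passes only in rows, so rows that repeat a pose let the fingers close. It gives the time, the measured TCP pose, the force, the opening and the grip force at its end, in the units of the state.
- robot.get_obs(): the state, without advancing time (a new reading comes with each control period).
- robot.snapshot(name): name is "scene" or "top" or "wrist"; returns a dict with "color" (384x512x3 uint8, red, green, blue), "range_z" (384x512 float32, m along the optical axis (not along the pixel's ray), 0 where there is no reading), "fx", "fy", "cx", "cy" (pixels), "dist_coeffs" ([k1, k2, p1, p2, k3] as OpenCV has them; the pictures are not rectified), "T" (4x4, takes a point from camera to world coordinates); the wrist camera has in their place "T_tool_cam" (4x4, takes a point from camera to tool coordinates, whose origin is the TCP and whose axes are the flange's). Camera axes: x right, y down, z forward; pixel columns grow to the right and rows downward; lengths in m; the calibration is good to about 2 mm. A picture is of the moment at which its call begins: read the wrist's pose just before it.
- robot.close_job(): hands the job in; it is judged then, once.
The state is a dict: "time": time; "joint_positions": joint angles; "qvel": joint speeds; "joint_torque": joint torques, N m; "tool_pos": TCP position; "ee_rot": TCP orientation; "wrist_force": force on the tool from outside, world axes, zero at the start; "wrist_torque": the same for the moment, N m; "width": finger opening in m; "finger_force": force on a finger pad.
Only numpy, scipy, OpenCV 4.12 (cv2) and the standard library are available. Lean on these libraries where they do the work, as an engineer would, in place of code of your own. Each camera call takes 0.05 s, during which the arm holds its last target. There are 200 camera calls.

### The job

Pull the dust plug out of the sprung ring of the lens gauge and stand it upright on the green mat beside the gauge. Then bring the spare microscope objective upright, nose down as it stands, into the ring and press it down smoothly, without ramming it, until the ring has gone all the way down, and finish while still holding it pressed down: do not let go. Leave the storage can and the vial as they stand.

Things in the scene. Friction and masses are not known exactly. Their poses are not given: they have to be found in the camera images.
- gauge: lens gauge, fixed to the bench: square aluminium base plate 84x84x12 mm with the sprung ring in its middle. Origin: centre of its underside, on the mat; z up. 100 mm of mat beyond it (+x) is free. The microscope's black stage, 250 mm high, juts out between the gauge and the objective's row (y 0 to 0.22, from x 0.40 on); a screen up to 450 mm high stands to the right of the gauge.
- ring_seat (a point): centre of the inner floor of the sprung ring, on its upright axis. The ring is a steel cup, open at the top, 54 mm across at the rim; its bore is 32 mm wide at the floor, straight for 5 mm, then flares to 40 mm at the rim, 11 mm above this point. Spring relaxed, this point is 44 mm above the mat, the rim 55 mm. A dark skirt under the cup closes on the base plate as it goes down.
- ring (a joint): how far the sprung ring is pressed down, m: 0 relaxed, 0.012 fully down on its stop. It pushes back with about 4 N at 0, rising to about 9 N fully down; it springs up when released, and the weight of the objective or the plug does not move it.
- plug_grip (a point): grey plastic dust plug, 46 mm tall, 60 g, at the start in the ring: a round foot 28 mm across, 10 mm long, sits in the bore; a flange 50 mm across, 4 mm thick rests on the rim; above it an upright round stem 18 mm across, 32 mm long. This point: on the stem's axis, 36 mm above the plug's underside, 10 mm below its top; z up the stem. Off the ring it stands on its foot, flange 10 mm up.
- objective_center (a point): spare microscope objective, a white and metal barrel 29 mm across and 54 mm tall with a narrower black nose (26 mm across, 8 mm long) at the bottom, about 110 g, standing on its nose on the mat. This point is at its centre, 27 mm above its underside; z up along the barrel. The nose and the lowest 3 mm of the barrel go into the ring, with some play.
- can_center (a point): storage can, a bystander: black cylinder 38 mm across and 65 mm tall with a slightly wider knurled lid (41 mm); point at its centre. It, the objective and the vial stand in a loose row, in any order.
- vial_center (a point): small vial with screw cap, a bystander: 20 mm across, 46 mm tall; point at its centre.
Things that resemble listed ones, but are neither listed nor needed, are in the scene too. What is shaped like the part that bears objective_center but orange is not meant.

How it is judged:
By the outcome, as a careful person would: the job done as asked, in the order asked, and still so for the second after the job is handed in, while the arm keeps its last pose, push and grip.
It also fails if it takes over 72 s, if anything falls off the work surface, if the arm or the gripper's body presses on something with over 40 N, if the wrist force passes 120 N, or if a joint passes its speed limit or range.

## Working session

There is one attempt and no reset: what is moved stays moved. The work goes in short steps, Python scripts to look and compute and a tool call to move; the robot and the scene stay as the last step left them, time stands still between calls to the robot, and variables do not carry over. Pictures are saved under pics/ and viewed, at most 10 in all, crops included, and the job is handed in when it is done.

Besides the shell and the picture viewer there is one more tool, called after ">>>" by a JSON object that holds its "fn" and its "kwargs". arm_command: Moves the arm, as the interface text tells. Its arguments: {"type":"object","properties":{"targets":{"type":"array"}},"required":["targets"]}

```bash
mkdir -p pics
cat > h.py <<'E'
import numpy as np, cv2
from bench import robot
from scipy.spatial.transform import Rotation as R
def snap(name):
    o=robot.get_obs(); s=robot.snapshot(name)
    if name=="wrist":
        T=np.eye(4); T[:3,:3]=R.from_euler('xyz',o['ee_rot']).as_matrix(); T[:3,3]=o['tool_pos']
        s['T']=T@s['T_tool_cam']
    s['K']=np.array([[s['fx'],0,s['cx']],[0,s['fy'],s['cy']],[0,0,1.]])
    return s
def cloud(s):
    h,w=s['range_z'].shape; v,u=np.mgrid[:h,:w]
    p=cv2.undistortPoints(np.stack([u,v],-1).reshape(-1,1,2).astype(float),s['K'],np.array(s['dist_coeffs'])).reshape(h,w,2)
    z=s['range_z'][...,None]; P=np.concatenate([p*z,z],-1)
    return P@s['T'][:3,:3].T+s['T'][:3,3]
def ray(s,u,v,z):
    p=cv2.undistortPoints(np.array([[[u,v]]],float),s['K'],np.array(s['dist_coeffs'])).ravel()
    d=s['T'][:3,:3]@np.array([p[0],p[1],1]); o=s['T'][:3,3]
    return o+d*(z-o[2])/d[2]
def save(n,img,k=1): cv2.imwrite('pics/'+n,cv2.resize(img[...,::-1],None,fx=k,fy=k))
E
python3 - <<'E'
from h import *
a=snap('scene');b=snap('top');c=snap('wrist')
save('a.png',np.vstack([np.hstack([a['color'],b['color']])]),0.78)
save('c.png',c['color'])
for s in(a,b): print(s['T'].round(3).tolist())
print(robot.get_obs())
E
```

```text
[[-0.759, -0.306, 0.575, -0.252], [-0.651, 0.32, -0.688, 0.939], [0.027, -0.897, -0.442, 0.614], [0.0, 0.0, 0.0, 1.0]]
[[-0.029, -0.989, 0.146, 0.327], [-1.0, 0.028, -0.004, 0.13], [0.0, -0.146, -0.989, 0.942], [0.0, 0.0, 0.0, 1.0]]
{'time': 0.15, 'joint_positions': array([ 1.04686590e+00,  8.77846796e-02,  1.37188382e+00, -1.34536007e-05,
        1.68362341e+00, -1.03104936e-01]), 'qvel': array([ 0.0017834 , -0.00254862, -0.00495334, -0.00120775, -0.00149747,
        0.00057865]), 'joint_torque': array([ 2.14602172e-03, -3.40643120e+01, -3.02792180e+01,  7.18085188e-02,
        3.05166654e-02, -1.21741659e-04]), 'tool_pos': array([0.22448016, 0.50163907, 0.20458518]), 'ee_rot': array([-3.13990105e+00, -1.61591542e-04,  2.72076553e+00]), 'wrist_force': array([0.14847594, 0.72575136, 0.07674328]), 'wrist_torque': array([0.00397968, 0.00953037, 0.02983711]), 'finger_force': 0.0, 'width': 0.09421588071982985}
```

View pics/a.png

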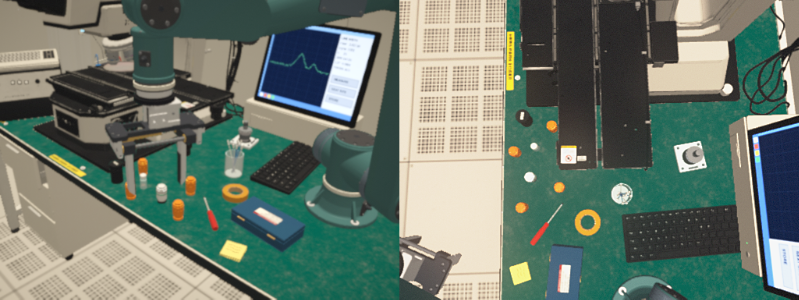

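View pics/c.png

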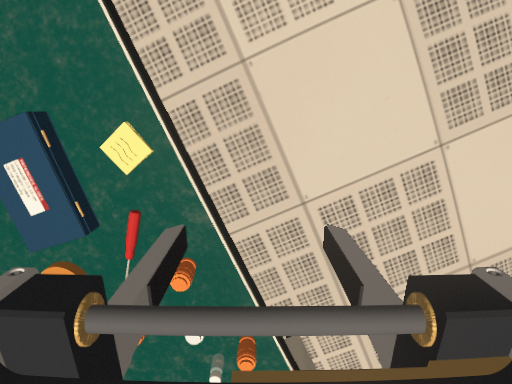

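Run:
```python
from h import *
b=snap('top');C=cloud(b)
img=b['color'];save('t.png',img[110:290,130:430],2.6)
hsv=cv2.cvtColor(img,cv2.COLOR_RGB2HSV)
Z=C[...,2]
for n,m in(('white',(hsv[...,1]<60)&(hsv[...,2]>110)),('orange',(hsv[...,0]<18)&(hsv[...,1]>130)&(hsv[...,2]>110)),('tall',(Z>.02)&(Z<.12))):
    m=m.astype(np.uint8); m[:, :135]=0
    k,l,st,ce=cv2.connectedComponentsWithStats(m)
    for i in range(1,k):
        if 20<st[i,4]<3000:
            q=C[l==i]; t=q[q[:,2]>np.percentile(q[:,2],60)]
            print(n,ce[i].round(1),st[i,2:],np.median(q,0).round(3),'top',np.median(t,0).round(3),q[:,2].max().round(3))
```

```text
white [135.5  61.9] [  3 151 264] [0.835 0.415 0.001] top [0.779 0.414 0.002] 0.007
white [305.4   6. ] [ 6 11 49] [0.791 0.018 0.256] top [0.792 0.016 0.258] 0.259
white [317.5  18.8] [ 4 25 69] [ 0.769 -0.006  0.249] top [ 0.763 -0.006  0.251] 0.252
white [198.6  23.2] [ 3 25 49] [0.768 0.221 0.247] top [0.767 0.221 0.248] 0.25
white [247.5  16.8] [ 2 13 25] [0.778 0.127 0.248] top [0.775 0.127 0.25 ] 0.252
white [251.2  21.2] [ 3 24 51] [0.77  0.121 0.248] top [0.777 0.121 0.249] 0.251
white [319.6  57.2] [ 5 33 93] [ 0.689 -0.005  0.25 ] top [ 0.686 -0.005  0.251] 0.942
white [198.8  60.6] [ 5 33 97] [0.692 0.221 0.247] top [0.678 0.221 0.248] 0.942
white [252.   51.3] [ 3 16 36] [0.707 0.121 0.248] top [0.709 0.121 0.249] 0.251
white [252.7  69.1] [ 3 14 32] [0.67  0.12  0.248] top [0.669 0.122 0.249] 0.251
white [491.9 121. ] [  66  103 1946] [ 0.664 -0.565 -0.086] top [ 0.534 -0.348  0.117] 0.942
white [251.3  83.6] [ 7  8 29] [0.719 0.123 0.075] top [0.646 0.127 0.248] 0.25
white [175.6  87.3] [ 39   4 136] [0.647 0.272 0.231] top [0.647 0.266 0.232] 0.236
white [151.2  99.1]
[... 5345 characters left out ...]
 -0.099  0.023] 0.024
tall [362.4 283.5] [ 8  8 37] [ 0.253 -0.119  0.021] top [ 0.255 -0.118  0.022] 0.023
tall [334.1 286.1] [ 8  7 30] [ 0.251 -0.054  0.022] top [ 0.253 -0.054  0.022] 0.024
tall [313.8 288. ] [ 7  8 27] [ 0.248 -0.006  0.021] top [ 0.25  -0.005  0.022] 0.025
tall [323.7 286.7] [ 7  7 31] [ 0.249 -0.03   0.021] top [ 0.25  -0.025  0.023] 0.024
tall [295.  289.5] [ 8  8 38] [0.245 0.036 0.021] top [0.244 0.034 0.022] 0.024
tall [397.3 291.1] [ 8  8 27] [ 0.235 -0.197  0.021] top [ 0.233 -0.197  0.022] 0.024
tall [210.8 349.3] [  48   71 2855] [0.124 0.228 0.041] top [0.122 0.228 0.042] 0.046
tall [306.1 376.6] [ 38  15 370] [0.061 0.02  0.034] top [0.059 0.018 0.048] 0.082
```

View pics/t.png

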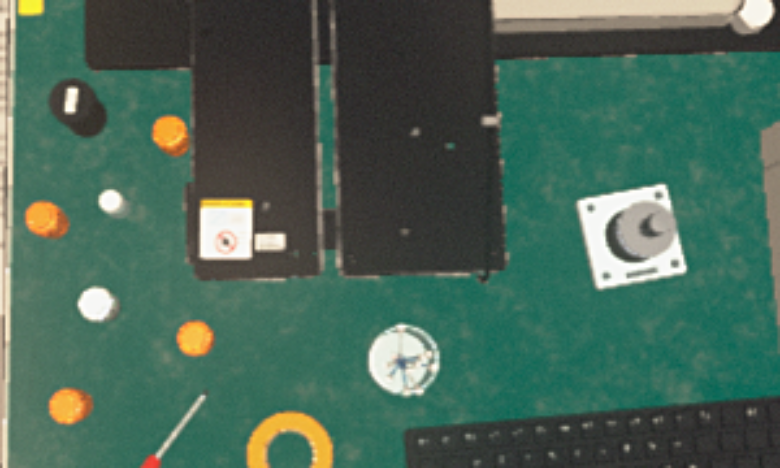

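The top view shows the gauge with plug at crop (640,235), the objective (white) at (97,304), the vial at (111,202), the can at (72,105), and several orange decoys. I'll lift, then move over the gauge for a closer look.

```bash
cat >> h.py <<'E'
def go(p,ang=None):
    "shift (mm, tool axes) and turn (deg) to TCP p, tool y at world angle ang deg, z down"
    o=robot.get_obs(); M=R.from_euler('xyz',o['ee_rot']).as_matrix()
    a=np.degrees(np.arctan2(M[1,1],M[0,1])) if ang is None else ang
    y=np.array([np.cos(np.radians(a)),np.sin(np.radians(a)),0]); z=np.array([0,0,-1.]); G=np.stack([np.cross(y,z),y,z],1)
    print('t',round(o['time'],2),'shift',(M.T@(np.array(p)-o['tool_pos'])*1e3).round(1),'turn',np.degrees(R.from_matrix(M.T@G).as_rotvec()).round(1),'at',o['tool_pos'].round(4),'F',o['wrist_force'].round(1),'w',round(o['width'],4),'ff',round(o['finger_force'],1))
E
python3 - <<'E'
from h import *
s=robot.snapshot('wrist'); print(s['T_tool_cam'].round(3))
go([.30,.35,.36],0); go([.43,-.15,.30],-80)
E
```

```text
[[ 0.    -0.96  -0.279  0.081]
 [ 1.     0.     0.    -0.001]
 [-0.    -0.279  0.96  -0.179]
 [ 0.     0.     0.     1.   ]]
t 0.25 shift [-130.9 -107.9 -155. ] turn [-0.1  0.  65.9] at [0.2246 0.5018 0.2049] F [-0.1  0.   0.1] w 0.0941 ff 0.0
t 0.25 shift [-453.8 -511.1  -94.6] turn [-0.000e+00  1.000e-01  1.459e+02] at [0.2246 0.5018 0.2049] F [-0.1  0.   0.1] w 0.0941 ff 0.0
```

>>> {"fn": "arm_command", "kwargs": {"targets": [0, 0, 40, -100, -100, -155, -1, 0, 0, 40, -100, -100, -155, -1, 0, 0, 40, -100, -100, -155, -1, 0, 0, 40, -100, -100, -155, -1, 0, 0, 60, -130, -110, -155, -1, 0, 0, 145, -454, -511, -155, -1, 0, 0, 145, -454, -511, -155, -1, 0, 0, 145, -454, -511, -155, -1, 0, 0, 145, -454, -511, -155, -1, 0, 0, 145, -454, -511, -155, -1, 0, 0, 145, -454, -511, -155, -1, 0, 0, 145, -454, -511, -155, -1, 0, 0, 145, -454, -511, -155, -1, 0, 0, 145, -454, -511, -155, -1, 0, 0, 145, -454, -511, -155, -1, 0, 0, 145, -454, -511, -155, -1, 0, 0, 145, -454, -511, -155, -1, 0, 0, 145, -454, -511, -95, -1, 0, 0, 145, -454, -511, -95, -1, 0, 0, 145, -454, -511, -95, -1]}}

```text
time: 2.25
tool_pos: [0.4292, -0.1493, 0.298]
ee_rot: [-3.138, 0.005, 0.19]
wrist_force: [-1.2, -0.2, 0.4]
width: 0.094
finger_force: 0.0
```

Run:
```python
from h import *
s=snap('wrist');C=cloud(s);save('g.png',s['color'])
Z=C[...,2];near=np.hypot(C[...,0]-.442,C[...,1]+.152)<.09
for lo,hi in((.006,.02),(.056,.063),(.085,.1)):
    m=(near&(Z>lo)&(Z<hi)).astype(np.uint8); m=cv2.morphologyEx(m,cv2.MORPH_OPEN,np.ones((3,3)))
    q=C[m>0]; r=cv2.minAreaRect((q[:,:2]*1e3).astype(np.float32)); c=cv2.minEnclosingCircle((q[:,:2]*1e3).astype(np.float32))
    print(lo,len(q),np.median(q,0).round(4),r,c,q[:,:2].min(0),q[:,:2].max(0))
go([.442,-.152,.12],-80)
```

```text
0.006 1659 [ 0.4633 -0.1524  0.0119] ((448.9207763671875, -159.11032104492188), (84.19535827636719, 84.26567840576172), 8.959176063537598) ((449.5343017578125, -158.89920043945312), 57.50291061401367) [ 0.4015142  -0.20622567] [ 0.49586298 -0.11153011]
0.056 716 [ 0.4519 -0.1577  0.0588] ((449.14984130859375, -159.02830505371094), (47.57795333862305, 47.432464599609375), 11.3306884765625) ((448.6878662109375, -158.9990234375), 25.00257110595703) [ 0.42445705 -0.18340984] [ 0.47337962 -0.13476146]
0.085 133 [ 0.4493 -0.159   0.0909] ((448.9635009765625, -158.9072723388672), (16.70833969116211, 15.196975708007812), 9.765567779541016) ((449.2317810058594, -158.99557495117188), 8.751635551452637) [ 0.4404936  -0.16704251] [ 0.45718508 -0.15084515]
t 2.3 shift [ 11.    4.4 181. ] turn [-0.   0.   0.9] at [ 0.4304 -0.1497  0.301 ] F [0.4 0.1 1.6] w 0.094 ff 0.0
```

View pics/g.png

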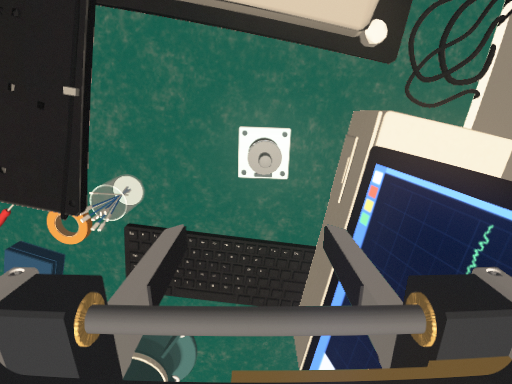

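The gauge is centred in the picture at (265,153) with the plug in it. The screen is to its right at about (360,110). I'll check the screen clearance, then descend.

Run:
```python
from h import *
s=snap('top');C=cloud(s);q=C.reshape(-1,3)
for a in np.arange(.34,.66,.04):
    m=(abs(q[:,0]-a)<.02)&(q[:,2]>.05)&(q[:,2]<.5); f=m&(q[:,1]<-.19)&(q[:,1]>-.4); g=m&(q[:,1]>-.12)&(q[:,1]<.1)
    print(round(a,2),q[f,1].max() if f.any() else None,q[g,1].min() if g.any() else None)
go([.449,-.159,.12],-81); go([.449,-.159,.0625],-81)
```

```text
0.34 -0.28318303074811935 0.030601147649258156
0.38 -0.2823277246406969 -0.11995503003997657
0.42 -0.27578486678382474 -0.11994061236543926
0.46 None -0.11996954176884259
0.5 None -0.0008129374191286343
0.54 -0.28248091761613936 -0.0004889177533809463
0.58 None -0.0003385286778308516
0.62 -0.26253805363954474 -0.10822086210396184
t 2.35 shift [ 15.3  11.8 182.9] turn [ 0.1 -0.2  1.9] at [ 0.4311 -0.15    0.3029] F [-1.   0.6  0.5] w 0.0941 ff 0.0
t 2.35 shift [ 15.2  11.7 240.4] turn [ 0.1 -0.2  1.9] at [ 0.4311 -0.15    0.3029] F [-1.   0.6  0.5] w 0.0941 ff 0.0
```

>>> {"fn": "arm_command", "kwargs": {"targets": [0, 0, 2, 15, 12, 40, -0.3, 0, 0, 2, 15, 12, 80, -0.3, 0, 0, 2, 15, 12, 120, -0.3, 0, 0, 2, 15, 12, 160, -0.3, 0, 0, 2, 15, 12, 182, -0.3, 0, 0, 2, 15, 12, 182, -0.3, 0, 0, 2, 15, 12, 182, -0.3, 0, 0, 2, 15, 12, 182, -0.3]}}

```text
time: 3.15
tool_pos: [0.4497, -0.1598, 0.1221]
ee_rot: [3.138, -0.005, 0.155]
wrist_force: [-1.8, -0.5, 0.9]
width: 0.061
finger_force: 0.0
```

Run:
```python
from h import *
go([.449,-.159,.063],-81)
s=snap('wrist');C=cloud(s)
Z=C[...,2];near=np.hypot(C[...,0]-.449,C[...,1]+.159)<.035
for lo,hi in((.056,.063),(.085,.1)):
    q=C[near&(Z>lo)&(Z<hi)]
    print(len(q),cv2.minEnclosingCircle((q[:,:2]*1e3).astype(np.float32)),np.median(q,0).round(4))
```

```text
t 3.15 shift [-0.8 -1.1 59.1] turn [ 0.2 -0.3 -0.1] at [ 0.4497 -0.1598  0.1221] F [-1.8 -0.5  0.9] w 0.061 ff 0.0
1714 ((448.74444580078125, -159.400146484375), 24.952098846435547) [ 0.4543 -0.1578  0.0589]
395 ((448.86456298828125, -159.26394653320312), 9.061308860778809) [ 0.4497 -0.1592  0.0907]
```

>>> {"fn": "arm_command", "kwargs": {"targets": [0, 0, 0, -1, -1, 30, -0.3, 0, 0, 0, -1, -1, 50, -0.3, 0, 0, 0, -1, -1, 58.5, -0.3, 0, 0, 0, -1, -1, 58.5, -0.3, 0, 0, 0, -1, -1, 58.5, -0.3, 0, 0, 0, -1, -1, 58.5, -0.3]}}

```text
time: 3.8
tool_pos: [0.4474, -0.1585, 0.0617]
ee_rot: [3.14, -0.003, 0.155]
wrist_force: [-0.2, 0.7, 0.7]
width: 0.0613
finger_force: 0.0
```

>>> {"fn": "arm_command", "kwargs": {"targets": [0, 0, 0, 0, 0, 0, 0.8, 0, 0, 0, 0, 0, 0, 0.8, 0, 0, 0, 0, 0, 0, 0.8, 0, 0, 0, 0, 0, 0, 0.8, 0, 0, 0, 0, 0, 0, 0.8, 0, 0, 0, 0, 0, 0, 0.8, 0, 0, 0, 0, 0, 0, 0.8, 0, 0, 0, 0, 0, 0, 0.8]}}

```text
time: 4.6
tool_pos: [0.4462, -0.158, 0.0599]
ee_rot: [-3.142, 0.0, 0.155]
wrist_force: [-0.3, -0.0, 0.3]
width: 0.0171
finger_force: 30.0
```

Run:
```python
from h import *
go([.449,-.159,.13],-81)
```

```text
t 4.6 shift [  2.6   1.4 -70.1] turn [-0.   0.  -0.1] at [ 0.4462 -0.158   0.0599] F [-0.3 -0.   0.3] w 0.0171 ff 30.0
```

>>> {"fn": "arm_command", "kwargs": {"targets": [0, 0, 0, 0, 0, -15, 0.8, 0, 0, 0, 0, 0, -35, 0.8, 0, 0, 0, 0, 0, -60, 0.8, 0, 0, 0, 0, 0, -60, 0.8, 0, 0, 0, 40, 0, -60, 0.8, 0, 0, 0, 80, 0, -60, 0.8, 0, 0, 0, 94, 1, -60, 0.8, 0, 0, 0, 94, 1, -40, 0.8, 0, 0, 0, 94, 1, -10, 0.8, 0, 0, 0, 94, 1, 15, 0.8, 0, 0, 0, 94, 1, 25, 0.8, 0, 0, 0, 94, 1, 30, 0.8, 0, 0, 0, 94, 1, 30, 0.8, 0, 0, 0, 94, 1, 30, 0.8]}}

```text
time: 6.0
tool_pos: [0.5401, -0.1448, 0.0312]
ee_rot: [3.141, -0.002, 0.155]
wrist_force: [-0.5, -0.1, 0.7]
width: 0.0173
finger_force: 30.0
```

Run:
```python
from h import *
go([.54,-.145,.015],-81)
go([.54,-.145,.015],-81)
s=snap('wrist');save('p.png',s['color'])
```

```text
t 6.0 shift [-0.2  0.2 16.2] turn [ 0.1 -0.1 -0.1] at [ 0.5401 -0.1448  0.0312] F [-0.5 -0.1  0.7] w 0.0173 ff 30.0
t 6.0 shift [-0.2  0.2 16.2] turn [ 0.1 -0.1 -0.1] at [ 0.5401 -0.1448  0.0312] F [-0.5 -0.1  0.7] w 0.0173 ff 30.0
```

View pics/p.png

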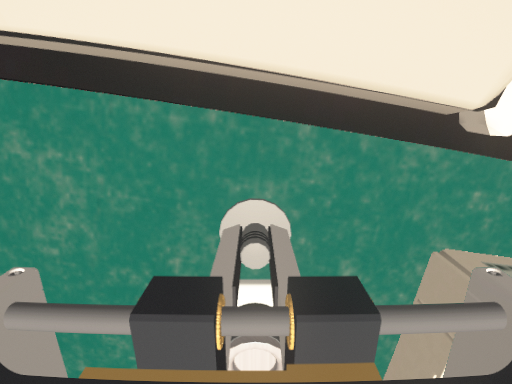

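The plug is held between the fingers (stem at (255,250)) over free mat. I'll lower it until it touches.

>>> {"fn": "arm_command", "kwargs": {"targets": [0, 0, 0, 0, 0, 6, 0.8, 0, 0, 0, 0, 0, 11, 0.8, 0, 0, 0, 0, 0, 13, 0.8, 0, 0, 0, 0, 0, 14, 0.8, 0, 0, 0, 0, 0, 15, 0.8, 0, 0, 0, 0, 0, 15, 0.8, 0, 0, 0, 0, 0, 15, 0.8]}}

```text
time: 6.75
tool_pos: [0.5393, -0.1445, 0.0151]
ee_rot: [3.142, -0.0, 0.155]
wrist_force: [-0.6, 0.9, 0.1]
width: 0.0175
finger_force: 30.0
```

>>> {"fn": "arm_command", "kwargs": {"targets": [0, 0, 0, 0, 0, 0.5, 0.8, 0, 0, 0, 0, 0, 1, 0.8, 0, 0, 0, 0, 0, 1, 0.8]}}

```text
time: 7.05
tool_pos: [0.5394, -0.1445, 0.0149]
ee_rot: [3.141, -0.001, 0.155]
wrist_force: [-1.4, 1.1, 4.4]
width: 0.0176
finger_force: 30.0
```

>>> {"fn": "arm_command", "kwargs": {"targets": [0, 0, 0, 0, 0, -1, -0.3, 0, 0, 0, 0, 0, -1, -0.3, 0, 0, 0, 0, 0, -1, -0.3, 0, 0, 0, 0, 0, -1, -0.3, 0, 0, 0, 0, 0, -1, -0.3, 0, 0, 0, 0, 0, -25, -0.3, 0, 0, 0, 0, 0, -60, -0.3, 0, 0, 0, 0, 0, -110, -0.3, 0, 0, 0, 0, 0, -160, -0.3, 0, 0, 0, 0, 0, -210, -0.3, 0, 0, 0, 0, 0, -260, -0.3, 0, 0, 0, 0, 0, -310, -0.3, 0, 0, 0, 0, 0, -345, -0.3, 0, 0, 0, 0, 0, -345, -0.3, 0, 0, 0, 0, 0, -345, -0.3]}}

```text
time: 8.55
tool_pos: [0.5395, -0.1446, 0.3594]
ee_rot: [3.141, -0.001, 0.155]
wrist_force: [0.8, -0.3, -0.2]
width: 0.0611
finger_force: 0.0
```

Run:
```python
from h import *
s=snap('wrist');C=cloud(s);Z=C[...,2]
for c,lo,hi in(((.539,-.145),.04,.052),((.539,-.145),.008,.02),((.449,-.159),.05,.065)):
    q=C[(np.hypot(C[...,0]-c[0],C[...,1]-c[1])<.036)&(Z>lo)&(Z<hi)]
    if len(q): print(len(q),cv2.minEnclosingCircle((q[:,:2]*1e3).astype(np.float32)),np.median(q,0).round(4))
for a in(0,30,60,90,150): go([.37,.325,.33],a)
```

```text
85 ((541.6421508789062, -143.8498992919922), 9.130443572998047) [ 0.5423 -0.1444  0.0456]
458 ((541.7325439453125, -144.10440063476562), 24.91754150390625) [ 0.5445 -0.1435  0.0138]
368 ((448.6691589355469, -159.13389587402344), 26.060375213623047) [ 0.4467 -0.1592  0.0542]
t 8.6 shift [ -94.4 -489.8   28.2] turn [ -0.1   0.  -81.1] at [ 0.5391 -0.1444  0.3575] F [ 0.   0.1 -0.3] w 0.0614 ff 0.0
t 8.6 shift [ -94.4 -489.8   28.2] turn [-1.000e-01  0.000e+00 -1.111e+02] at [ 0.5391 -0.1444  0.3575] F [ 0.   0.1 -0.3] w 0.0614 ff 0.0
t 8.6 shift [ -94.4 -489.8   28.2] turn [  -0.2   -0.  -141.1] at [ 0.5391 -0.1444  0.3575] F [ 0.   0.1 -0.3] w 0.0614 ff 0.0
t 8.6 shift [ -94.4 -489.8   28.2] turn [-2.000e-01 -1.000e-01 -1.711e+02] at [ 0.5391 -0.1444  0.3575] F [ 0.   0.1 -0.3] w 0.0614 ff 0.0
t 8.6 shift [ -94.4 -489.8   28.2] turn [1.000e-01 1.000e-01 1.289e+02] at [ 0.5391 -0.1444  0.3575] F [ 0.   0.1 -0.3] w 0.0614 ff 0.0
```

The depth check shows the plug standing at (0.542, -0.144) with its top at 46 mm. The ring is empty and relaxed. Next, the objective.

>>> {"fn": "arm_command", "kwargs": {"targets": [0, 0, -81, -115, -490, 0, -0.3, 0, 0, -81, -115, -490, 0, -0.3, 0, 0, -81, -115, -490, 0, -0.3, 0, 0, -81, -115, -490, 0, -0.3, 0, 0, -81, -115, -490, 0, -0.3, 0, 0, -81, -115, -490, 0, -0.3, 0, 0, -81, -115, -490, 0, -0.3, 0, 0, -81, -115, -490, 0, -0.3, 0, 0, -81, -115, -490, 0, -0.3, 0, 0, -81, -115, -490, 0, -0.3, 0, 0, -81, -115, -490, 0, -0.3, 0, 0, -81, -75, -490, 50, -0.3, 0, 0, -81, -75, -490, 100, -0.3, 0, 0, -81, -75, -490, 150, -0.3, 0, 0, -81, -75, -490, 190, -0.3, 0, 0, -81, -75, -490, 190, -0.3, 0, 0, -81, -75, -490, 190, -0.3]}}

```text
time: 10.3
tool_pos: [0.3886, 0.3268, 0.1673]
ee_rot: [-3.138, 0.003, 1.568]
wrist_force: [-0.6, 0.2, 0.1]
width: 0.061
finger_force: 0.0
```

Run:
```python
from h import *
s=snap('wrist');C=cloud(s);Z=C[...,2];save('o.png',s['color'])
for c,r,lo,hi in(((.393,.325),.03,.05,.06),((.393,.325),.03,.03,.06)):
    q=C[(np.hypot(C[...,0]-c[0],C[...,1]-c[1])<r)&(Z>lo)&(Z<hi)]
    if len(q): print(len(q),cv2.minEnclosingCircle((q[:,:2]*1e3).astype(np.float32)),np.median(q,0).round(4))
    go([*np.array(cv2.minEnclosingCircle((q[:,:2]*1e3).astype(np.float32))[0])/1e3,.0175],0)
```

```text
299 ((396.29595947265625, 326.77850341796875), 12.858482360839844) [0.3972 0.3267 0.0537]
t 10.35 shift [ -1.6   5.4 153.4] turn [ 0.1 -0.1 -0.2] at [0.3905 0.3282 0.1709] F [0.5 0.8 1.2] w 0.0611 ff 0.0
603 ((396.5571594238281, 327.3476257324219), 14.570165634155273) [0.3962 0.3298 0.05  ]
t 10.35 shift [ -1.    5.7 153.4] turn [ 0.1 -0.1 -0.2] at [0.3905 0.3282 0.1709] F [0.5 0.8 1.2] w 0.0611 ff 0.0
```

View pics/o.png

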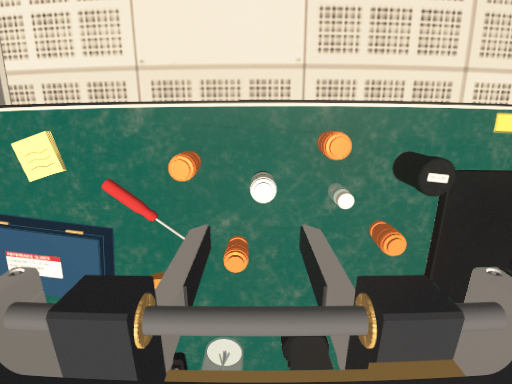

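The white objective is at (263,187), the vial at (342,195) and the can at (425,175), with orange decoys around them. Descending.

>>> {"fn": "arm_command", "kwargs": {"targets": [0, 0, 0, -1, 5.5, 40, -0.3, 0, 0, 0, -1, 5.5, 80, -0.3, 0, 0, 0, -1, 5.5, 95, -0.3, 0, 0, 0, -1, 5.5, 95, -0.3, 0, 0, 0, -1, 5.5, 95, -0.3, 0, 0, 0, -1, 5.5, 95, -0.3, 0, 0, 0, -1, 5.5, 95, -0.3]}}

```text
time: 11.05
tool_pos: [0.3965, 0.3282, 0.0768]
ee_rot: [3.137, -0.003, 1.569]
wrist_force: [0.6, -0.2, 0.3]
width: 0.0611
finger_force: 0.0
```

Run:
```python
from h import *
go([.3965,.327,.0175],0)
s=snap('wrist');C=cloud(s);Z=C[...,2]
q=C[(np.hypot(C[...,0]-.396,C[...,1]-.327)<.03)&(Z>.03)&(Z<.06)]
print(len(q),cv2.minEnclosingCircle((q[:,:2]*1e3).astype(np.float32)),q[:,2].max())
```

```text
t 11.05 shift [-1.3 -0.3 59.3] turn [ 0.2 -0.2 -0.1] at [0.3965 0.3282 0.0768] F [ 0.6 -0.2  0.3] w 0.0611 ff 0.0
1187 ((396.85614013671875, 326.97998046875), 14.685639381408691) 0.055759480733608924
```

>>> {"fn": "arm_command", "kwargs": {"targets": [0, 0, 0, -1, 0, 25, -0.3, 0, 0, 0, -1, 0, 42, -0.3, 0, 0, 0, -1, 0, 52, -0.3, 0, 0, 0, -1, 0, 57, -0.3, 0, 0, 0, -1, 0, 57, -0.3, 0, 0, 0, -1, 0, 57, -0.3, 0, 0, 0, -1, 0, 57, -0.3, 0, 0, 0, -1, 0, 57, -0.3, 0, 0, 0, -1, 0, 57, -0.3, 0, 0, 0, -1, 0, 57, -0.3]}}

```text
time: 12.1
tool_pos: [0.395, 0.3262, 0.0173]
ee_rot: [3.141, -0.0, 1.569]
wrist_force: [-0.2, 0.2, -0.3]
width: 0.0606
finger_force: 0.0
```

Run:
```python
from h import *
go([.3967,.327,.0175],0)
```

```text
t 12.1 shift [ 0.8  1.7 -0.2] turn [ 0.  -0.  -0.1] at [0.395  0.3262 0.0173] F [-0.2  0.2 -0.3] w 0.0606 ff 0.0
```

>>> {"fn": "arm_command", "kwargs": {"targets": [0, 0, 0, 0.8, 1.7, 0, -0.3, 0, 0, 0, 0.8, 1.7, 0, -0.3, 0, 0, 0, 0.8, 1.7, 0, 0.8, 0, 0, 0, 0.8, 1.7, 0, 0.8, 0, 0, 0, 0.8, 1.7, 0, 0.8, 0, 0, 0, 0.8, 1.7, 0, 0.8, 0, 0, 0, 0.8, 1.7, 0, 0.8, 0, 0, 0, 0.8, 1.7, 0, 0.8, 0, 0, 0, 0.8, 1.7, 0, 0.8, 0, 0, 0, 0.8, 1.7, 0, 0.8, 0, 0, 0, 0.8, 1.7, -20, 0.8, 0, 0, 0, 0.8, 1.7, -60, 0.8, 0, 0, 0, 0.8, 1.7, -60, 0.8]}}

```text
time: 13.4
tool_pos: [0.3998, 0.3291, 0.0825]
ee_rot: [3.133, -0.006, 1.569]
wrist_force: [0.6, -0.4, -2.2]
width: 0.0286
finger_force: 30.0
```

Run:
```python
from h import *
go([.30,.25,.36],0);go([.449,-.159,.36],-81)
s=snap('top');C=cloud(s);Z=C[...,2]
for c in((.487,.312),(.572,.342)):
    q=C[(np.hypot(C[...,0]-c[0],C[...,1]-c[1])<.03)&(Z>.03)&(Z<.08)]; print(np.median(q,0).round(3))
```

```text
t 13.4 shift [ -77.6  -97.1 -278.8] turn [ 0.5 -0.4 -0.1] at [0.3998 0.3291 0.0825] F [ 0.6 -0.4 -2.2] w 0.0286 ff 30.0
t 13.4 shift [-486.3   52.6 -280. ] turn [ 0.2 -0.7 80.9] at [0.3998 0.3291 0.0825] F [ 0.6 -0.4 -2.2] w 0.0286 ff 30.0
[0.487 0.313 0.046]
[0.573 0.342 0.064]
```

>>> {"fn": "arm_command", "kwargs": {"targets": [0, 0, 0, 0, -20, -40, 0.8, 0, 0, 0, 0, -40, -80, 0.8, 0, 0, 0, 0, -60, -120, 0.8, 0, 0, 0, 0, -60, -160, 0.8, 0, 0, 0, 0, -60, -200, 0.8, 0, 0, 0, 0, -60, -240, 0.8, 0, 0, 0, 0, -60, -280, 0.8, 0, 0, 8, -40, -40, -280, 0.8, 0, 0, 16, -80, -30, -280, 0.8, 0, 0, 24, -120, -20, -280, 0.8, 0, 0, 32, -160, -10, -280, 0.8, 0, 0, 40, -200, 0, -280, 0.8, 0, 0, 48, -240, 10, -280, 0.8, 0, 0, 56, -280, 20, -280, 0.8, 0, 0, 64, -320, 30, -280, 0.8, 0, 0, 72, -360, 40, -280, 0.8, 0, 0, 80, -400, 50, -280, 0.8, 0, 0, 81, -440, 51, -280, 0.8, 0, 0, 81, -470, 52, -280, 0.8, 0, 0, 81, -487, 52, -280, 0.8]}}

```text
time: 15.45
tool_pos: [0.4474, -0.1626, 0.3543]
ee_rot: [-3.139, 0.004, 0.152]
wrist_force: [-0.0, 0.2, -2.3]
width: 0.0286
finger_force: 30.0
```

>>> {"fn": "arm_command", "kwargs": {"targets": [0, 0, 0, 0, 0, 40, 0.8, 0, 0, 0, 0, 0, 80, 0.8, 0, 0, 0, 0, 0, 120, 0.8, 0, 0, 0, 0, 0, 160, 0.8, 0, 0, 0, 0, 0, 200, 0.8, 0, 0, 0, 0, 0, 240, 0.8, 0, 0, 0, 0, 0, 260, 0.8, 0, 0, 0, 0, 0, 260, 0.8, 0, 0, 0, 0, 0, 260, 0.8, 0, 0, 0, 0, 0, 260, 0.8, 0, 0, 0, 0, 0, 260, 0.8, 0, 0, 0, 0, 0, 260, 0.8]}}

```text
time: 16.65
tool_pos: [0.4485, -0.1606, 0.0984]
ee_rot: [3.14, -0.002, 0.155]
wrist_force: [-0.3, 0.8, -1.3]
width: 0.0285
finger_force: 30.0
```

Run:
```python
from h import *
go([.449,-.159,.075],-81)
s=snap('wrist');C=cloud(s);Z=C[...,2];save('r.png',s['color'])
D=np.hypot(C[...,0]-.449,C[...,1]+.159)
q=C[(D<.035)&(Z>.05)&(Z<.06)]
print(len(q)); 
if len(q)>5: print(cv2.minEnclosingCircle((q[:,:2]*1e3).astype(np.float32)))
q=C[(D<.03)&(Z>.11)&(Z<.17)]
print(len(q),q[:,2].max(),np.median(q,0)); 
t=q[q[:,2]>q[:,2].max()-.006]; print(cv2.minEnclosingCircle((t[:,:2]*1e3).astype(np.float32)))
```

```text
t 16.65 shift [ 0.7 -1.6 23.4] turn [ 0.1 -0.1 -0.1] at [ 0.4485 -0.1606  0.0984] F [-0.3  0.8 -1.3] w 0.0285 ff 30.0
1124
((448.8209228515625, -159.1968994140625), 26.126001358032227)
5334 0.16998811716886159 [ 0.45520152 -0.16046416  0.1353378 ]
((458.189453125, -159.92086791992188), 22.651592254638672)
```

View pics/r.png

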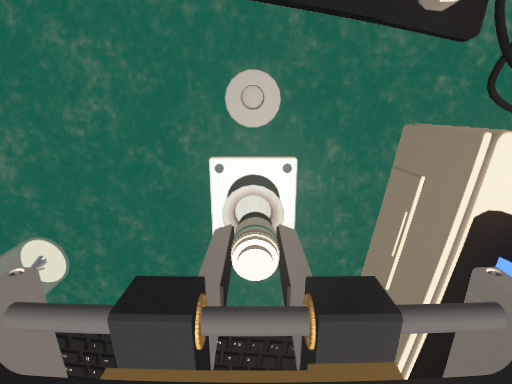

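The plug stands upright at (252,97). The ring is empty at (253,205), and the objective is held upright above it at (256,250). I'll measure the held top against the ring axis.

Run:
```python
from h import *
go([.4489,-.1591,.075],-81)
s=snap('wrist');C=cloud(s);Z=C[...,2]
h=cv2.cvtColor(s['color'],cv2.COLOR_RGB2HSV)
D=np.hypot(C[...,0]-.449,C[...,1]+.159)
m=((D<.024)&(Z>.11)&(Z<.15)); m[:, :232]=0; m[:,279:]=0; m[285:]=0
q=C[m]; zt=np.median(q[q[:,2]>np.percentile(q[:,2],60),2]); print(len(q),zt)
q=C[m&(Z>zt-.003)&(Z<zt+.003)&(h[...,2]>120)]
print(len(q),cv2.minEnclosingCircle((q[:,:2]*1e3).astype(np.float32)),np.percentile(q,[1,99],axis=0).round(4).tolist())
```

```text
t 16.7 shift [ 0.7 -1.3 23.1] turn [ 0.1 -0.1 -0.1] at [ 0.4483 -0.1605  0.0981] F [-0.  -0.6 -0.1] w 0.0286 ff 30.0
2254 0.13512052308126787
1002 ((449.1327819824219, -162.11143493652344), 11.457351684570312) [[0.4388, -0.1705, 0.1325], [0.4586, -0.1514, 0.1364]]
```

>>> {"fn": "arm_command", "kwargs": {"targets": [0, 0, 0, 0.2, -1.5, 3, 0.8, 0, 0, 0, 0.2, -1.5, 8, 0.8, 0, 0, 0, 0.2, -1.5, 14, 0.8, 0, 0, 0, 0.2, -1.5, 19, 0.8, 0, 0, 0, 0.2, -1.5, 23, 0.8, 0, 0, 0, 0.2, -1.5, 26, 0.8, 0, 0, 0, 0.2, -1.5, 28, 0.8, 0, 0, 0, 0.2, -1.5, 28, 0.8, 0, 0, 0, 0.2, -1.5, 28, 0.8, 0, 0, 0, 0.2, -1.5, 28, 0.8, 0, 0, 0, 0.2, -1.5, 28, 0.8]}}

```text
time: 17.85
tool_pos: [0.4478, -0.1588, 0.0692]
ee_rot: [3.141, -0.0, 0.155]
wrist_force: [0.8, -0.7, -0.1]
width: 0.0287
finger_force: 30.0
```

Run:
```python
from h import *
go([.4489,-.1591,.061],-81)
```

```text
t 17.85 shift [1.  0.5 8.2] turn [ 0.  -0.  -0.1] at [ 0.4478 -0.1588  0.0692] F [ 0.8 -0.7 -0.1] w 0.0287 ff 30.0
```

>>> {"fn": "arm_command", "kwargs": {"targets": [0, 0, 0, 0.5, 0.3, 1, 0.8, 0, 0, 0, 0.5, 0.3, 2, 0.8, 0, 0, 0, 0.5, 0.3, 3, 0.8, 0, 0, 0, 0.5, 0.3, 4, 0.8, 0, 0, 0, 0.5, 0.3, 5, 0.8, 0, 0, 0, 0.5, 0.3, 6, 0.8, 0, 0, 0, 0.5, 0.3, 6.5, 0.8, 0, 0, 0, 0.5, 0.3, 7, 0.8, 0, 0, 0, 0.5, 0.3, 7, 0.8, 0, 0, 0, 0.5, 0.3, 7, 0.8, 0, 0, 0, 0.5, 0.3, 7, 0.8]}}

```text
time: 18.95
tool_pos: [0.4482, -0.1589, 0.062]
ee_rot: [3.142, -0.0, 0.155]
wrist_force: [-0.7, -0.1, -1.0]
width: 0.0283
finger_force: 30.0
```

>>> {"fn": "arm_command", "kwargs": {"targets": [0, 0, 0, 0, 0, 0.5, 0.8, 0, 0, 0, 0, 0, 1, 0.8, 0, 0, 0, 0, 0, 1.5, 0.8, 0, 0, 0, 0, 0, 2, 0.8, 0, 0, 0, 0, 0, 2.5, 0.8, 0, 0, 0, 0, 0, 3, 0.8, 0, 0, 0, 0, 0, 3.5, 0.8, 0, 0, 0, 0, 0, 4, 0.8, 0, 0, 0, 0, 0, 4, 0.8, 0, 0, 0, 0, 0, 4, 0.8]}}

```text
time: 19.95
tool_pos: [0.4482, -0.1589, 0.0581]
ee_rot: [3.142, -0.0, 0.155]
wrist_force: [-1.2, 0.7, 2.6]
width: 0.0283
finger_force: 30.0
```

>>> {"fn": "arm_command", "kwargs": {"targets": [0, 0, 0, 0, 0, 0.5, 0.8, 0, 0, 0, 0, 0, 1, 0.8, 0, 0, 0, 0, 0, 1.5, 0.8, 0, 0, 0, 0, 0, 2, 0.8, 0, 0, 0, 0, 0, 2.5, 0.8, 0, 0, 0, 0, 0, 3, 0.8, 0, 0, 0, 0, 0, 3.5, 0.8, 0, 0, 0, 0, 0, 4, 0.8, 0, 0, 0, 0, 0, 4.5, 0.8, 0, 0, 0, 0, 0, 5, 0.8, 0, 0, 0, 0, 0, 5.5, 0.8, 0, 0, 0, 0, 0, 6, 0.8, 0, 0, 0, 0, 0, 6.5, 0.8, 0, 0, 0, 0, 0, 7, 0.8, 0, 0, 0, 0, 0, 7, 0.8, 0, 0, 0, 0, 0, 7, 0.8, 0, 0, 0, 0, 0, 7, 0.8]}}

```text
time: 21.65
tool_pos: [0.4482, -0.1589, 0.0512]
ee_rot: [3.142, -0.0, 0.155]
wrist_force: [-1.5, -0.4, 5.7]
width: 0.0286
finger_force: 30.0
```

>>> {"fn": "arm_command", "kwargs": {"targets": [0, 0, 0, 0, 0, 0.3, 0.8, 0, 0, 0, 0, 0, 0.6, 0.8, 0, 0, 0, 0, 0, 0.9, 0.8, 0, 0, 0, 0, 0, 1.2, 0.8, 0, 0, 0, 0, 0, 1.5, 0.8, 0, 0, 0, 0, 0, 1.5, 0.8, 0, 0, 0, 0, 0, 1.5, 0.8]}}

```text
time: 22.35
tool_pos: [0.4483, -0.1589, 0.0498]
ee_rot: [3.142, -0.0, 0.155]
wrist_force: [-2.3, 1.8, 5.9]
width: 0.0284
finger_force: 30.0
```

>>> {"fn": "arm_command", "kwargs": {"targets": [0, 0, 0, 0, 0, 0.3, 0.8, 0, 0, 0, 0, 0, 0.6, 0.8, 0, 0, 0, 0, 0, 0.9, 0.8, 0, 0, 0, 0, 0, 1.0, 0.8, 0, 0, 0, 0, 0, 1.0, 0.8, 0, 0, 0, 0, 0, 1.0, 0.8]}}

```text
time: 22.95
tool_pos: [0.4483, -0.1589, 0.0489]
ee_rot: [3.142, -0.0, 0.155]
wrist_force: [-1.3, 1.4, 7.0]
width: 0.0284
finger_force: 30.0
```

>>> {"fn": "arm_command", "kwargs": {"targets": [0, 0, 0, 0, 0, 0.3, 0.8, 0, 0, 0, 0, 0, 0.6, 0.8, 0, 0, 0, 0, 0, 0.9, 0.8, 0, 0, 0, 0, 0, 1.0, 0.8, 0, 0, 0, 0, 0, 1.0, 0.8, 0, 0, 0, 0, 0, 1.0, 0.8]}}

```text
time: 23.55
tool_pos: [0.4483, -0.1589, 0.0489]
ee_rot: [3.141, -0.0, 0.155]
wrist_force: [-2.5, 2.5, 11.2]
width: 0.0286
finger_force: 30.0
```

>>> {"fn": "arm_command", "kwargs": {"targets": [0, 0, 0, 0, 0, 0.3, 0.8, 0, 0, 0, 0, 0, 0.6, 0.8, 0, 0, 0, 0, 0, 0.9, 0.8, 0, 0, 0, 0, 0, 1.0, 0.8, 0, 0, 0, 0, 0, 1.0, 0.8, 0, 0, 0, 0, 0, 1.0, 0.8]}}

```text
time: 24.15
tool_pos: [0.4484, -0.1589, 0.0489]
ee_rot: [3.141, -0.001, 0.155]
wrist_force: [-5.1, 2.5, 15.8]
width: 0.0284
finger_force: 30.0
```

Run:
```python
from h import *
go([.4489,-.1591,.049],-81)
s=snap('wrist');C=cloud(s);Z=C[...,2];save('f.png',s['color'])
D=np.hypot(C[...,0]-.449,C[...,1]+.159)
q=C[(D<.0275)&(D>.0195)&(Z>.03)&(Z<.06)&(C[...,0]>.455)]; print(len(q),np.percentile(q[:,2],[10,50,90]))
m=((D<.02)&(Z>.08)&(Z<.1)); q=C[m]; print('top',len(q),np.percentile(q[:,2],[50,80,95]))
```

```text
t 24.15 shift [ 0.5  0.2 -0.1] turn [ 0.  -0.  -0.1] at [ 0.4484 -0.1589  0.0489] F [-5.1  2.5 15.8] w 0.0284 ff 30.0
812 [0.04137376 0.04266525 0.04430858]
top 1968 [0.08559535 0.08674481 0.09633624]
```

View pics/f.png

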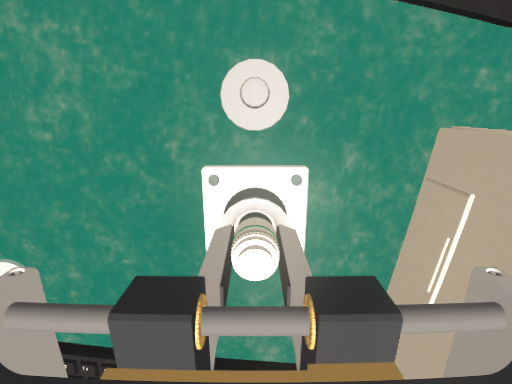

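The picture shows the objective upright in the ring at (256,235) and the plug standing at (254,93). The rim measures about 43 mm above the mat, and the force climbs with no further motion, so the ring is on its stop. Handing in.

```bash
python3 -c "
from bench import robot
print(robot.close_job())"
```

```text
the job is handed in; nothing more can be done
None
```

I handed the job in at about 24 s: the dust plug stands upright on the mat beside the gauge, and the objective is still held upright in the ring, pressed onto its stop (rim about 43 mm above the mat, about 16 N); the can and vial were not touched.

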